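Put the pattern stamps away in their working order

ROBOT

A 6-joint arm with a two-finger parallel gripper is mounted at the origin on the work surface. World frame = base frame: x ahead of the robot, y to its left, z up, the work surface at z = 0. Lengths are in m, angles in degrees, forces in N, time in s.
With the tool pointing down it reaches from about 0.325 to 0.775 m from the base axis. Payload 9.3 kg.
Tool frame: the origin (TCP) lies on the centre line of the jaws, within the pads' length; the fingertips stand 19 mm ahead of it and the grasp point (between the pads) is the TCP; z points along the fingers, y is the line along which they close (so a half turn about z gives the same grasp; the last joint's range is limited). The gripper opens to 85 mm and grips with 20 to 120 N. Pads are 22 mm wide; open, the fingers measure 114 mm over their backs; the gripper's body (76 mm by 85 mm) begins 54 mm behind the grasp point. The pads swing forward as they close: fully open they stand 13 mm farther back than shut.
Start: joints at [-84.202, 14.817, 1.232, 76.415, 0, 81.257], TCP at [0.138, -0.532, 0.25] pointing down, gripper open.
Joint ranges: [-174.27, 174.27], [-52.1, 104.24], [-59.71, 78.15], [-110.17, 111.67], [-87.03, 83.33], [-180, 180]. Speed limits (degrees/s): [127.2, 127.2, 159.86, 180, 180, 180].

INTERFACE

Orientations are given as a 3x3 rotation matrix whose columns are the frame's x, y, z axes.
In Python, from plant import observe, snapshot, get_calibration, job_done gives the robot as it stands.
- The arm moves only by the tool arm_command, never from a script. Its argument "plan" is text: rows parted by semicolons, each of 7 numbers parted by spaces: the shift along the tool's x, y, z each as a share of 0.025 m, from -1 to 1, then the turn, a rotation vector about the tool's x, y, z each as a share of 0.08 rad, from -1 to 1, then the closure, from -1 (fully open) to 1 (shut), so that 0 is half open. A call has 1 to 20 rows; each row shifts and turns the commanded pose from where the row before left it, along the tool's axes as they then stand; what a row does not reach is not made up. A row lasts 1/8 s, in which the tool goes at most 62.5 mm and 10.7 degrees, less where a joint would pass 70% of its speed; a pose out of reach is approached as far as the arm can. A call with a number of a shift or a turn outside -1 to 1 is refused whole. A call with a gripper value outside its range is refused whole. The fingers move at their own pace and stop on an object; "grip_force" is the grip in N (left out, the last holds). Time passes only in rows, so rows that do not move let the fingers close. It gives the time, the measured TCP pose, the force, the opening and the grip force at its end, in the units of the state.
- observe(): the state, without advancing time (a new reading comes with each control period).
- snapshot(name): name is "scene" or "top" or "wrist"; returns the picture (384x512x3 uint8, red, green, blue); there is no depth.
- get_calibration(name): a dict with "fx", "fy", "cx", "cy" (pixels), "rvec" (rotation vector, rad) and "tvec" (3), from world to camera coordinates, as OpenCV has them; the wrist camera has in their place "tool_from_camera" (4x4, takes a point from camera to tool coordinates, whose origin is the TCP and whose axes are the flange's). Camera axes: x right, y down, z forward; pixel columns grow to the right and rows downward; lengths in m; the calibration is good to about 2 mm. A picture is of the moment at which its call begins: read the wrist's pose just before it. get_calibration takes no time and is no camera call.
- job_done(): hands the job in; it is judged then, once.
The state is a dict: "t": time; "qpos": joint angles; "qvel": joint speeds; "effort": joint torques, N m; "eef_pos": TCP position; "eef_rot": TCP orientation; "force": force on the tool from outside, world axes, zero at the start; "wrist_torque": the same for the moment, N m; "finger_gap": finger opening in m; "gripper_force": force on a finger pad.
Only numpy, scipy, OpenCV 4.12 (cv2) and the standard library are available. Lean on these libraries where they do the work, as an engineer would, in place of code of your own. Each camera call takes 0.05 s, during which the arm holds its last target. There are 200 camera calls.

TASK

Move the four wooden pattern stamps from their ink pads into the empty rack, one to a bay and standing upright on its floor, keeping the order in which they stand now from left to right (as seen from the robot): the leftmost stamp goes into the leftmost bay, and so on to the rightmost. Never let a stamp tip over, and leave the ink jar standing where it is.

Things in the scene. Friction and masses are not known exactly. Their poses are not given: they have to be found in the camera images.
- stamp_round: Loose wooden hand stamp (round), 60 g: seen from above its foot is a round disc 42 mm across, 18 mm high, the lowest 4 mm black rubber; an upright plain round handle of 20 mm diameter stands in the middle from 18 mm to 80 mm above the underside. Pale wood like the other three; only the shape of the foot differs. Origin: centre of the underside; z up along the handle. At the start it stands upright, about centred, on the ink pad of its own shape.
- stamp_square: Loose wooden hand stamp (square), 60 g: seen from above its foot is a square 36 x 36 mm, 18 mm high, the lowest 4 mm black rubber; an upright plain round handle of 20 mm diameter stands in the middle from 18 mm to 80 mm above the underside. Pale wood like the other three; only the shape of the foot differs. Origin: centre of the underside; z up along the handle. At the start it stands upright, about centred, on the ink pad of its own shape.
- stamp_oblong: Loose wooden hand stamp (oblong), 60 g: seen from above its foot is an oblong 50 mm (its x) by 22 mm (its y), 18 mm high, the lowest 4 mm black rubber; an upright plain round handle of 20 mm diameter stands in the middle from 18 mm to 80 mm above the underside. Pale wood like the other three; only the shape of the foot differs. Origin: centre of the underside; z up along the handle. At the start it stands upright, about centred, on the ink pad of its own shape.
- stamp_cross: Loose wooden hand stamp (cross), 60 g: seen from above its foot is a plus-shaped cross of two bars, each 48 x 16 mm, 18 mm high, the lowest 4 mm black rubber; an upright plain round handle of 20 mm diameter stands in the middle from 18 mm to 80 mm above the underside. Pale wood like the other three; only the shape of the foot differs. Origin: centre of the underside; z up along the handle. At the start it stands upright, about centred, on the ink pad of its own shape.
- pad_round: Fixed ink pad (round): flat steel tin with a grey felt top, outline round, 56 mm across, 12 mm high, no rim. Origin: centre of its underside, 8 mm above the table (it lies on a thin dark wooden tray, 86 x 300 x 8 mm). The four pads stand in one straight row, 72 mm centre to centre, all turned the same way: the row runs along their y axes, +y towards the robot's left. Their order in the row differs each time.
- pad_square: Fixed ink pad (square): flat steel tin with a grey felt top, outline square, 50 x 50 mm, 12 mm high, no rim. Origin: centre of its underside, 8 mm above the table (it lies on a thin dark wooden tray, 86 x 300 x 8 mm). The four pads stand in one straight row, 72 mm centre to centre, all turned the same way: the row runs along their y axes, +y towards the robot's left. Their order in the row differs each time.
- pad_oblong: Fixed ink pad (oblong): flat steel tin with a grey felt top, outline oblong, 64 mm (its x) by 36 mm (its y), 12 mm high, no rim. Origin: centre of its underside, 8 mm above the table (it lies on a thin dark wooden tray, 86 x 300 x 8 mm). The four pads stand in one straight row, 72 mm centre to centre, all turned the same way: the row runs along their y axes, +y towards the robot's left. Their order in the row differs each time.
- pad_cross: Fixed ink pad (cross): flat steel tin with a grey felt top, outline a plus-shaped cross of two bars, each 62 x 30 mm, 12 mm high, no rim. Origin: centre of its underside, 8 mm above the table (it lies on a thin dark wooden tray, 86 x 300 x 8 mm). The four pads stand in one straight row, 72 mm centre to centre, all turned the same way: the row runs along their y axes, +y towards the robot's left. Their order in the row differs each time.
- rack: The empty stamp rack, fixed: a low wooden tray 78 mm (x) by 294 mm (y), 24 mm high, with four equal open bays side by side along its y axis. Each bay is 66 x 66 mm inside, floor 6 mm above the table, walls 6 mm thick and 18 mm higher than the floor. Origin: centre of its underside, on the table; +y points to the robot's left. Bay centres at y = +108, +36, -36, -108 mm (x = 0): first (left) to fourth (right).
- ink_bottle: Loose closed ink jar, amber glass with a black cap, 44 mm diameter, 60 mm high, 120 g, standing on the table between the pad row and the rack. Origin: centre of its underside. To be left alone.
Mind the look-alikes: they are no part of the job. What is shaped like the stamp_square but turquoise is not meant.

How it is judged (in metres and radians):
At the end, for the whole second after the job is handed in: Each stamp stands released, at rest (<20 mm/s), tilted <0.12 rad, on a bay floor (underside <11 mm above the rack's), its centre within 25 mm of the bay's in rack x and y; the bay's place from the left is that of the stamp's own-shaped pad in its row; ink jar in place, no stamp tipped (((y of stamp_round in the frame of rack between 0.083 and 0.133 m and y of pad_round in the frame of pad_square above 0 m and y of pad_round in the frame of pad_oblong above 0 m and y of pad_round in the frame of pad_cross above 0 m) or (y of stamp_round in the frame of rack between 0.011 and 0.061 m and y of pad_square in the frame of pad_round above 0 m and y of pad_round in the frame of pad_oblong above 0 m and y of pad_round in the frame of pad_cross above 0 m) or (y of stamp_round in the frame of rack between 0.011 and 0.061 m and y of pad_round in the frame of pad_square above 0 m and y of pad_oblong in the frame of pad_round above 0 m and y of pad_round in the frame of pad_cross above 0 m) or (y of stamp_round in the frame of rack between 0.011 and 0.061 m and y of pad_round in the frame of pad_square above 0 m and y of pad_round in the frame of pad_oblong above 0 m and y of pad_cross in the frame of pad_round above 0 m) or (y of stamp_round in the frame of rack between -0.061 and -0.011 m and y of each of pad_square, pad_oblong in the frame of pad_round above 0 m and y of pad_round in the frame of pad_cross above 0 m) or (y of stamp_round in the frame of rack between -0.061 and -0.011 m and y of each of pad_square, pad_cross in the frame of pad_round above 0 m and y of pad_round in the frame of pad_oblong above 0 m) or (y of stamp_round in the frame of rack between -0.061 and -0.011 m and y of pad_round in the frame of pad_square above 0 m and y of each of pad_oblong, pad_cross in the frame of pad_round above 0 m) or (y of stamp_round in the frame of rack between -0.133 and -0.083 m and y of each of pad_square, pad_oblong, pad_cross in the frame of pad_round above 0 m)) and x of stamp_round in the frame of rack between -0.025 and 0.025 m and z of stamp_round in the frame of rack between 0 and 0.011 m and angle between each of stamp_round, stamp_square, stamp_oblong, stamp_cross's own z axis and vertical below 0.12 rad and linear speed of each of stamp_round, stamp_square, stamp_oblong, stamp_cross below 0.02 m/s and ((y of stamp_square in the frame of rack between 0.083 and 0.133 m and y of pad_square in the frame of pad_round above 0 m and y of pad_square in the frame of pad_oblong above 0 m and y of pad_square in the frame of pad_cross above 0 m) or (y of stamp_square in the frame of rack between 0.011 and 0.061 m and y of pad_round in the frame of pad_square above 0 m and y of pad_square in the frame of pad_oblong above 0 m and y of pad_square in the frame of pad_cross above 0 m) or (y of stamp_square in the frame of rack between 0.011 and 0.061 m and y of pad_square in the frame of pad_round above 0 m and y of pad_oblong in the frame of pad_square above 0 m and y of pad_square in the frame of pad_cross above 0 m) or (y of stamp_square in the frame of rack between 0.011 and 0.061 m and y of pad_square in the frame of pad_round above 0 m and y of pad_square in the frame of pad_oblong above 0 m and y of pad_cross in the frame of pad_square above 0 m) or (y of stamp_square in the frame of rack between -0.061 and -0.011 m and y of each of pad_round, pad_oblong in the frame of pad_square above 0 m and y of pad_square in the frame of pad_cross above 0 m) or (y of stamp_square in the frame of rack between -0.061 and -0.011 m and y of each of pad_round, pad_cross in the frame of pad_square above 0 m and y of pad_square in the frame of pad_oblong above 0 m) or (y of stamp_square in the frame of rack between -0.061 and -0.011 m and y of pad_square in the frame of pad_round above 0 m and y of each of pad_oblong, pad_cross in the frame of pad_square above 0 m) or (y of stamp_square in the frame of rack between -0.133 and -0.083 m and y of each of pad_round, pad_oblong, pad_cross in the frame of pad_square above 0 m)) and x of stamp_square in the frame of rack between -0.025 and 0.025 m and z of stamp_square in the frame of rack between 0 and 0.011 m and ((y of stamp_oblong in the frame of rack between 0.083 and 0.133 m and y of pad_oblong in the frame of pad_round above 0 m and y of pad_oblong in the frame of pad_square above 0 m and y of pad_oblong in the frame of pad_cross above 0 m) or (y of stamp_oblong in the frame of rack between 0.011 and 0.061 m and y of pad_round in the frame of pad_oblong above 0 m and y of pad_oblong in the frame of pad_square above 0 m and y of pad_oblong in the frame of pad_cross above 0 m) or (y of stamp_oblong in the frame of rack between 0.011 and 0.061 m and y of pad_oblong in the frame of pad_round above 0 m and y of pad_square in the frame of pad_oblong above 0 m and y of pad_oblong in the frame of pad_cross above 0 m) or (y of stamp_oblong in the frame of rack between 0.011 and 0.061 m and y of pad_oblong in the frame of pad_round above 0 m and y of pad_oblong in the frame of pad_square above 0 m and y of pad_cross in the frame of pad_oblong above 0 m) or (y of stamp_oblong in the frame of rack between -0.061 and -0.011 m and y of each of pad_round, pad_square in the frame of pad_oblong above 0 m and y of pad_oblong in the frame of pad_cross above 0 m) or (y of stamp_oblong in the frame of rack between -0.061 and -0.011 m and y of each of pad_round, pad_cross in the frame of pad_oblong above 0 m and y of pad_oblong in the frame of pad_square above 0 m) or (y of stamp_oblong in the frame of rack between -0.061 and -0.011 m and y of pad_oblong in the frame of pad_round above 0 m and y of each of pad_square, pad_cross in the frame of pad_oblong above 0 m) or (y of stamp_oblong in the frame of rack between -0.133 and -0.083 m and y of each of pad_round, pad_square, pad_cross in the frame of pad_oblong above 0 m)) and x of stamp_oblong in the frame of rack between -0.025 and 0.025 m and z of stamp_oblong in the frame of rack between 0 and 0.011 m and ((y of stamp_cross in the frame of rack between 0.083 and 0.133 m and y of pad_cross in the frame of pad_round above 0 m and y of pad_cross in the frame of pad_square above 0 m and y of pad_cross in the frame of pad_oblong above 0 m) or (y of stamp_cross in the frame of rack between 0.011 and 0.061 m and y of pad_round in the frame of pad_cross above 0 m and y of pad_cross in the frame of pad_square above 0 m and y of pad_cross in the frame of pad_oblong above 0 m) or (y of stamp_cross in the frame of rack between 0.011 and 0.061 m and y of pad_cross in the frame of pad_round above 0 m and y of pad_square in the frame of pad_cross above 0 m and y of pad_cross in the frame of pad_oblong above 0 m) or (y of stamp_cross in the frame of rack between 0.011 and 0.061 m and y of pad_cross in the frame of pad_round above 0 m and y of pad_cross in the frame of pad_square above 0 m and y of pad_oblong in the frame of pad_cross above 0 m) or (y of stamp_cross in the frame of rack between -0.061 and -0.011 m and y of each of pad_round, pad_square in the frame of pad_cross above 0 m and y of pad_cross in the frame of pad_oblong above 0 m) or (y of stamp_cross in the frame of rack between -0.061 and -0.011 m and y of each of pad_round, pad_oblong in the frame of pad_cross above 0 m and y of pad_cross in the frame of pad_square above 0 m) or (y of stamp_cross in the frame of rack between -0.061 and -0.011 m and y of pad_cross in the frame of pad_round above 0 m and y of each of pad_square, pad_oblong in the frame of pad_cross above 0 m) or (y of stamp_cross in the frame of rack between -0.133 and -0.083 m and y of each of pad_round, pad_square, pad_oblong in the frame of pad_cross above 0 m)) and x of stamp_cross in the frame of rack between -0.025 and 0.025 m and z of stamp_cross in the frame of rack between 0 and 0.011 m); the robot touches nothing.
It fails at once if the round stamp tips over (tilted more than 0.7 rad) (angle between stamp_round's own z axis and vertical above 0.7 rad).
It fails at once if the square stamp tips over (tilted more than 0.7 rad) (angle between stamp_square's own z axis and vertical above 0.7 rad).
It fails at once if the oblong stamp tips over (tilted more than 0.7 rad) (angle between stamp_oblong's own z axis and vertical above 0.7 rad).
It fails at once if the cross stamp tips over (tilted more than 0.7 rad) (angle between stamp_cross's own z axis and vertical above 0.7 rad).
It fails at once if the ink jar is moved more than 30 mm or tipped more than 0.4 rad (distance of ink_bottle from where it was at the start of the episode above 0.03 m or angle between ink_bottle's own z axis and vertical above 0.4 rad).
It also fails if it takes over 112 s, if anything falls off the work surface, if the arm or the gripper's body presses on something with over 40 N, if the wrist force passes 120 N, or if a joint passes its speed limit or range.

## Working session

There is one attempt and no reset: what is moved stays moved. The work goes in short steps, Python scripts to look and compute and a tool call to move; the robot and the scene stay as the last step left them, time stands still between calls to the robot, and variables do not carry over. Pictures are saved under pics/ and viewed, at most 14 in all, crops included, and the job is handed in when it is done.

Besides the shell and the picture viewer there is one more tool, called after ">>>" as name(argument=value, ...) on one line, values as JSON. arm_command: Moves the arm, as the interface text tells. Shift numbers are shares of 0.025 m and turn numbers shares of 0.08 rad, none past 1 either way. Its arguments: {"type":"object","properties":{"plan":{"type":"string"},"grip_force":{"type":"number"}},"required":["plan"]}

```bash
mkdir -p pics; python3 - <<'E'
from plant import *
import cv2,numpy as np
for n in("top","scene"):
    cv2.imwrite(f"pics/{n}0.png",snapshot(n)[:,:,::-1]); c=get_calibration(n); print(n,c)
print(get_calibration("wrist")); print(observe())
E
```

```text
top {'fx': 491.0149820891263, 'fy': 491.0149820891263, 'cx': 261.2386338076167, 'cy': 181.82658570231038, 'rvec': array([ 2.2065439 , -2.17744165,  0.0598197 ]), 'tvec': array([-0.01943001,  0.58362814,  1.14820443])}
scene {'fx': 402.6654703339695, 'fy': 402.6654703339695, 'cx': 256.9257474711839, 'cy': 190.43802548998505, 'rvec': array([ 2.22021222,  0.8029664 , -0.32210144]), 'tvec': array([-0.45448566, -0.21932501,  1.15285686])}
{'fx': 310.3346494487308, 'fy': 310.3346494487308, 'cx': 258.8348860459105, 'cy': 190.0615082206873, 'tool_from_camera': array([[ 6.29484386e-04, -9.48931516e-01, -3.15481509e-01,
         8.05799706e-02],
       [ 9.99999504e-01,  3.53722266e-04,  9.31356860e-04,
         3.82883384e-05],
       [-7.72201042e-04, -3.15481938e-01,  9.48931267e-01,
        -1.23366845e-01],
       [ 0.00000000e+00,  0.00000000e+00,  0.00000000e+00,
         1.00000000e+00]])}
{'t': 0.1, 'qpos': array([-8.42011340e+01,  1.48485301e+01,  1.19496328e+00,  7.64148609e+01,
        1.11260630e-03,  8.12577140e+01]), 'qvel': array([ 0.02046006, -0.10475088,  0.03406251,  0.06876503, -0.05270985,
        0.00480054]), 'effort': array([ 6.35991746e-03, -5.56691551e+01,  3.45074129e+01,  1.15402444e-02,
       -1.50134456e-04, -4.90709638e-06]), 'eef_pos': array([ 0.13807998, -0.53216389,  0.24972306]), 'eef_rot': array([[ 9.67967572e-01,  2.51075228e-01, -1.01347654e-04],
       [ 2.51075168e-01, -9.67966861e-01,  1.19013966e-03],
       [ 2.00713415e-04, -1.17746247e-03, -9.99999287e-01]]), 'force': array([ 0.49163791, -0.15725811, -0.56514503]), 'wrist_torque': array([-0.04939073, -0.02610207, -0.03120032]), 'gripper_force': 0.0, 'finger_gap': 0.08540551547300979}
```

View pics/top0.png

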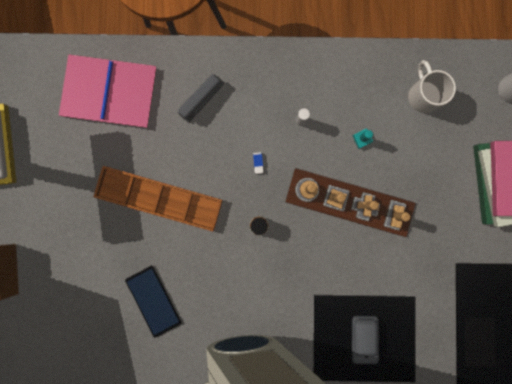

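View pics/scene0.png

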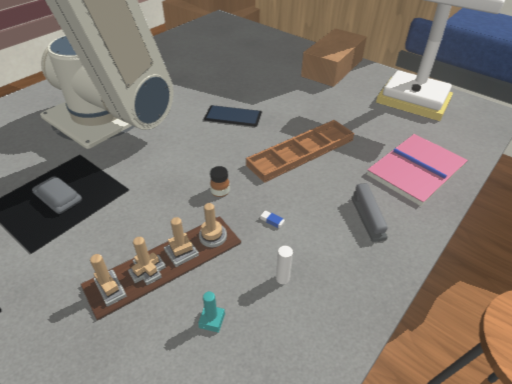

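The top view shows the rack at about (158,198) and the pad tray at about (351,202). The jar is at (259,226). The row from the left looks like round (308,188), square (337,197), cross (367,206), oblong (398,215). The turquoise decoy is at (364,138).

```bash
cat > h.py <<'E'
import cv2,numpy as np
from plant import *
def ray(n,px,z):
    c=get_calibration(n);R=cv2.Rodrigues(c["rvec"])[0];o=-R.T@c["tvec"]
    d=(R.T@np.array([(px[:,0]-c["cx"])/c["fx"],(px[:,1]-c["cy"])/c["fy"],np.ones(len(px))])).T
    return o+d*((z-o[2])/d[:,2])[:,None]
def proj(n,P):
    c=get_calibration(n);K=np.array([[c["fx"],0,c["cx"]],[0,c["fy"],c["cy"]],[0,0,1]])
    return cv2.projectPoints(np.float64(P),c["rvec"],c["tvec"],K,None)[0][:,0]
E
python3 - <<'E'
from h import *
im=cv2.imread("pics/top0.png")
cv2.imwrite("pics/crop0.png",cv2.resize(im[150:250,70:430],None,fx=2.2,fy=2.2,interpolation=cv2.INTER_CUBIC))
cv2.imwrite("pics/crop1.png",cv2.resize(im[160:245,280:425],None,fx=5,fy=5,interpolation=cv2.INTER_CUBIC))
hsv=cv2.cvtColor(im,cv2.COLOR_BGR2HSV)
m=((hsv[...,0]<14)&(hsv[...,1]>110)).astype(np.uint8)*255
m[:150]=0;m[250:]=0;m[:,:70]=0
m=cv2.morphologyEx(m,cv2.MORPH_CLOSE,np.ones((15,15)))
for c in cv2.findContours(m,0,2)[0]:
    if cv2.contourArea(c)<800: continue
    b=cv2.boxPoints(cv2.minAreaRect(c)); z=.024 if b[:,0].mean()<250 else .008
    P=ray("top",b,z);ctr=P.mean(0);L=[np.linalg.norm(P[i]-P[i-1]) for i in(1,2)]
    e=P[1]-P[0] if L[0]>L[1] else P[2]-P[1]
    print(b.round(1).tolist(),ctr.round(4),np.round(L,4),"yaw",np.degrees(np.arctan2(-e[0],e[1])))
E
```

```text
[[285.5, 201.39999389648438], [295.0, 168.39999389648438], [415.20001220703125, 203.10000610351562], [405.70001220703125, 236.10000610351562]] [ 0.5385 -0.2244  0.008 ] [0.0823 0.2977] yaw 164.577028936375
[[92.69999694824219, 196.8000030517578], [102.0999984741211, 164.60000610351562], [222.1999969482422, 199.6999969482422], [212.8000030517578, 231.89999389648438]] [0.5417 0.2322 0.024 ] [0.0789 0.2959] yaw 164.5053218727476
```

View pics/crop1.png

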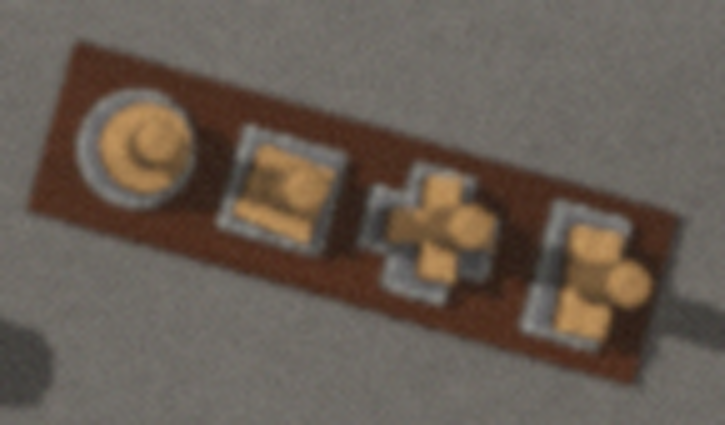

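The crop confirms the order from the left: round, square, cross, oblong. The tray and rack share a yaw of about -15.5°. I'll turn the tool so that x runs along the row and the fingers close across it.

>>> arm_command(plan="0 0 0 0 0 -1 -1;0 0 0 0 0 -1 -1;0 0 0 0 0 -1 -1;0 0 0 0 0 -1 -1;0 0 0 0 0 -1 -1;0 0 0 0 0 -1 -1;0 0 0 0 0 -1 -1;0 0 0 0 0 -1 -1;0 0 0 0 0 -1 -1;0 0 0 0 0 -1 -1;0 0 0 0 0 -1 -1;0 0 0 0 0 -1 -1;0 0 0 0 0 -1 -1;0 0 0 0 0 -0.09 -1", grip_force=30)

```text
t: 1.85
eef_pos: [0.1381, -0.5322, 0.25]
eef_rot: [[0.267, 0.964, -0.0], [0.964, -0.267, 0.001], [0.001, -0.0, -1.0]]
force: [-1.2, -0.4, 1.1]
finger_gap: 0.0854
gripper_force: 0.0
```

```bash
cat >> h.py <<'E'
R0=np.radians(-15.45);X=np.array([np.cos(R0),np.sin(R0)]);Y=np.array([-np.sin(R0),np.cos(R0)])
S=[.108,.036,-.036,-.108]
PAD=[np.array([.5385,-.2244])+s*Y for s in S]; BAY=[np.array([.5417,.2322])+s*Y for s in S]
def go(p,z=None):
    o=observe();d=np.zeros(3);d[:2]=np.array(p)-o["eef_pos"][:2];d[2]=0 if z is None else z-o["eef_pos"][2]
    return (o["eef_rot"].T@d/.025).round(2)
E
python3 - <<'E'
from h import *
o=observe();print(o["t"],o["eef_pos"],o["eef_rot"].round(3))
px=np.array([(158,140),(307,187),(473,226),(629,284)])/5+[280,160]
print("handles",ray("top",px,.1).round(4)); print("pads",np.round(PAD,4)); print("bays",np.round(BAY,4))
print("jar",ray("top",np.array([[259,226.]]),.06))
print(go(PAD[0]),go(PAD[1]))
E
```

```text
1.85 [ 0.13806796 -0.53224354  0.24997015] [[ 0.267  0.964 -0.   ]
 [ 0.964 -0.267  0.001]
 [ 0.001 -0.    -1.   ]]
handles [[ 0.567  -0.1228  0.1   ]
 [ 0.5472 -0.1884  0.1   ]
 [ 0.531  -0.2613  0.1   ]
 [ 0.5066 -0.3297  0.1   ]]
pads [[ 0.5673 -0.1203]
 [ 0.5481 -0.1897]
 [ 0.5289 -0.2591]
 [ 0.5097 -0.3285]]
bays [[0.5705 0.3363]
 [0.5513 0.2669]
 [0.5321 0.1975]
 [0.5129 0.1281]]
jar [[ 0.48082413 -0.00802447  0.06      ]]
[2.046e+01 1.215e+01 1.000e-02] [1.758e+01 1.215e+01 1.000e-02]
```

Handle tops agree with the pads to within 3 mm. Now moving over the round stamp.

>>> arm_command(plan="1 0.61 0 0 0 0 -1;1 0.61 0 0 0 0 -1;1 0.61 0 0 0 0 -1;1 0.61 0 0 0 0 -1;1 0.61 0 0 0 0 -1;1 0.61 0 0 0 0 -1;1 0.61 0 0 0 0 -1;1 0.61 0 0 0 0 -1;1 0.61 0 0 0 0 -1;1 0.61 0 0 0 0 -1;1 0.61 0 0 0 0 -1;1 0.61 0 0 0 0 -1;1 0.61 0 0 0 0 -1;1 0.61 0 0 0 0 -1;1 0.61 0 0 0 0 -1;1 0.61 0 0 0 0 -1;1 0.61 0 0 0 0 -1;1 0.61 0 0 0 0 -1;1 0.61 0 0 0 0 -1;0.4 0.56 0 0 0 0 -1")

```text
t: 4.35
eef_pos: [0.5609, -0.1449, 0.2502]
eef_rot: [[0.267, 0.964, -0.0], [0.964, -0.267, 0.0], [0.0, -0.0, -1.0]]
force: [0.5, -0.3, -0.3]
finger_gap: 0.085
gripper_force: 0.0
```

>>> arm_command(plan="1 0 0 0 0 0 -1;0 0 0 0 0 0 -1;0 0 0 0 0 0 -1")

```text
t: 4.72
eef_pos: [0.5667, -0.1224, 0.2502]
eef_rot: [[0.267, 0.964, -0.0], [0.964, -0.267, -0.0], [-0.0, -0.0, -1.0]]
force: [-0.5, -0.4, 0.3]
finger_gap: 0.0856
gripper_force: 0.0
```

```bash
python3 - <<'E'
from h import *
o=observe();print(o["t"],o["eef_pos"]);im=snapshot("wrist")[:,:,::-1];cv2.imwrite("pics/w0.png",im)
c=get_calibration("wrist");T=np.eye(4);T[:3,:3]=o["eef_rot"];T[:3,3]=o["eef_pos"];C=np.linalg.inv(T@c["tool_from_camera"])
for p in PAD:
  q=C@[*p,.1,1];print((q[:2]/q[2]*c["fx"]+[c["cx"],c["cy"]]).round(1))
E
```

```text
4.725 [ 0.56670677 -0.12243932  0.25019412]
[259.1 177. ]
[259.1 247. ]
[259.1 307.3]
[259.1 359.9]
```

View pics/w0.png

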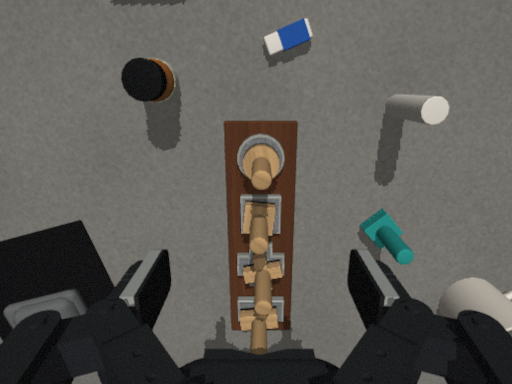

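The wrist view shows all four handles in line: round at (261,180), square (258,241), cross (264,305) and oblong (258,348). The tool is centred to within about 2 mm, so I'll descend and grip.

>>> arm_command(plan="0 0 1 0 0 0 -1;0 0 1 0 0 0 -1;0 0 1 0 0 0 -1;0 0 1 0 0 0 -1;0 0 1 0 0 0 -1;0 0 1 0 0 0 -1;0 0 0.7 0 0 0 -1;0 0 0.5 0 0 0 -1;0 0 0 0 0 0 0;0 0 0 0 0 0 0;0 0 0 0 0 0 0.4;0 0 0 0 0 0 0.4;0 0 0 0 0 0 1;0 0 0 0 0 0 1;0 0 0 0 0 0 1;0 0 0 0 0 0 1")

```text
t: 6.78
eef_pos: [0.567, -0.1218, 0.0707]
eef_rot: [[0.266, 0.964, 0.001], [0.964, -0.266, -0.0], [-0.0, 0.001, -1.0]]
force: [0.5, 0.6, 6.1]
finger_gap: 0.0192
gripper_force: 29.8
```

>>> arm_command(plan="0 0 -0.4 0 0 0 1;0 0 -1 0 0 0 1;0 0 -1 0 0 0 1;0 0 -1 0 0 0 1;0 0 -1 0 0 0 1;0 0 -0.6 0 0 0 1;0.5 -0.15 0 0 0 0 1;1 -0.27 0 0 0 0 1;1 -0.27 0 0 0 0 1;1 -0.27 0 0 0 0 1;1 -0.27 0 0 0 0 1;1 -0.27 0 0 0 0 1;1 -0.27 0 0 0 0 1;1 -0.27 0 0 0 0 1;1 -0.27 0 0 0 0 1;1 -0.27 0 0 0 0 1;1 -0.27 0 0 0 0 1;1 -0.27 0 0 0 0 1;1 -0.27 0 0 0 0 1")

```text
t: 9.15
eef_pos: [0.5674, 0.2035, 0.1939]
eef_rot: [[0.266, 0.964, -0.002], [0.964, -0.266, -0.0], [-0.001, -0.002, -1.0]]
force: [0.4, -0.1, -1.0]
finger_gap: 0.0193
gripper_force: 29.4
```

>>> arm_command(plan="1 -0.27 0 0 0 0 1;1 -0.27 0 0 0 0 1;1 -0.27 0 0 0 0 1;1 -0.27 0 0 0 0 1;1 -0.27 0 0 0 0 1;0.2 0 0 0 0 0 1;0 0 0 0 0 0 1;0 0 0 0 0 0 1")

```text
t: 10.15
eef_pos: [0.5705, 0.3357, 0.1952]
eef_rot: [[0.267, 0.964, -0.0], [0.964, -0.267, -0.0], [-0.0, -0.0, -1.0]]
force: [-0.1, 0.2, -0.8]
finger_gap: 0.0191
gripper_force: 29.4
```

```bash
python3 - <<'E'
from h import *
o=observe();print(o["t"],o["eef_pos"],o["finger_gap"],go(BAY[0]))
cv2.imwrite("pics/w1.png",snapshot("wrist")[:,:,::-1])
E
```

```text
10.15 [0.57053645 0.33568768 0.19520718] 0.019050034854298806 [ 0.02 -0.01 -0.  ]
```

View pics/w1.png

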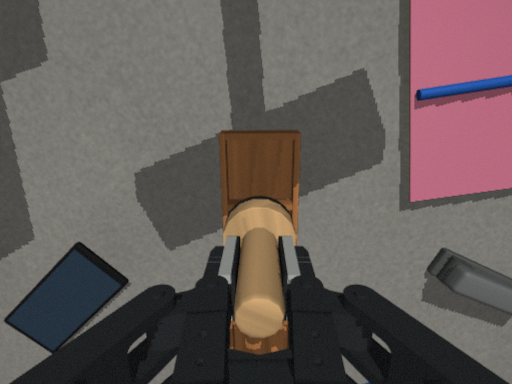

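The wrist view shows the round stamp held upright (handle top at (260,315)) and centred over the first bay. Lowering.

>>> arm_command(plan="0 0 1 0 0 0 1;0 0 1 0 0 0 1;0 0 1 0 0 0 1;0 0 1 0 0 0 1;0 0 1 0 0 0 1;0 0 0.35 0 0 0 1;0 0 0.12 0 0 0 1;0 0 0.03 0 0 0 1;0 0 0 0 0 0 1;0 0 0 0 0 0 1")

```text
t: 11.45
eef_pos: [0.5707, 0.3364, 0.0584]
eef_rot: [[0.267, 0.964, 0.001], [0.964, -0.267, 0.0], [0.001, 0.001, -1.0]]
force: [-0.6, 0.4, -0.9]
finger_gap: 0.0192
gripper_force: 29.4
```

>>> arm_command(plan="0 0 0.06 0 0 0 1;0 0 0 0 0 0 1;0 0 0 0 0 0 0.5;0 0 0 0 0 0 0.5;0 0 0 0 0 0 0;0 0 0 0 0 0 -1;0 0 0 0 0 0 -1;0 0 0 0 0 0 -1;0 0 -0.5 0 0 0 -1;0 0 -1 0 0 0 -1;0 0 -1 0 0 0 -1;0 0 -1 0 0 0 -1;0 0 -1 0 0 0 -1;0 0 -1 0 0 0 -1;0 0 0 0 0 0 -1")

```text
t: 13.32
eef_pos: [0.5713, 0.3366, 0.1968]
eef_rot: [[0.267, 0.964, 0.004], [0.964, -0.267, 0.002], [0.003, 0.004, -1.0]]
force: [-0.4, -1.0, -0.1]
finger_gap: 0.0855
gripper_force: 0.0
```

>>> arm_command(plan="-1 0.23 0 0 0 0 -1;-1 0.23 0 0 0 0 -1;-1 0.23 0 0 0 0 -1;-1 0.23 0 0 0 0 -1;-1 0.23 0 0 0 0 -1;-1 0.23 0 0 0 0 -1;-1 0.23 0 0 0 0 -1;-1 0.23 0 0 0 0 -1;-1 0.23 0 0 0 0 -1;-1 0.23 0 0 0 0 -1;-1 0.23 0 0 0 0 -1;-1 0.23 0 0 0 0 -1;-1 0.23 0 0 0 0 -1;-1 0.23 0 0 0 0 -1;-1 0.23 0 0 0 0 -1;-1 0.23 0 0 0 0 -1;-1 0.23 0 0 0 0 -1;-1 0.23 0 0 0 0 -1;-1 0.23 0 0 0 0 -1;-1 0.23 0 0 0 0 -1")

```text
t: 15.82
eef_pos: [0.5472, -0.1776, 0.1935]
eef_rot: [[0.267, 0.964, -0.0], [0.964, -0.267, 0.0], [0.0, -0.0, -1.0]]
force: [0.8, -0.7, 0.1]
finger_gap: 0.0854
gripper_force: 0.0
```

>>> arm_command(plan="-0.5 0.12 0 0 0 0 -1;0 0 0 0 0 0 -1;0 0 0 0 0 0 -1")

```text
t: 16.2
eef_pos: [0.5475, -0.1885, 0.1937]
eef_rot: [[0.266, 0.964, -0.0], [0.964, -0.266, 0.0], [0.0, -0.0, -1.0]]
force: [-0.2, 0.2, -0.8]
finger_gap: 0.0853
gripper_force: 0.0
```

```bash
python3 - <<'E'
from h import *
o=observe();print(o["t"],o["eef_pos"],o["finger_gap"])
h=[[.547,-.1884],[.531,-.2613],[.5066,-.3297]]
print([((p@Y),(p@X)) for p in map(np.array,h)], [((p@Y),(p@X)) for p in PAD])
print(go(h[0]))
cv2.imwrite("pics/top1.png",cv2.resize(snapshot("top")[140:250,80:430,::-1],None,fx=2.2,fy=2.2,interpolation=cv2.INTER_CUBIC))
E
```

```text
16.2 [ 0.54748787 -0.18851225  0.19373748] 0.08533788686032688
[(np.float64(-0.03587249544029291), np.float64(0.5774224831705864)), (np.float64(-0.11040048727075495), np.float64(0.5814210371240276)), (np.float64(-0.18282883199545782), np.float64(0.5761243513263232))] [(np.float64(0.035164048453446485), np.float64(0.5788199496927418)), (np.float64(-0.03683595154655348), np.float64(0.5788199496927418)), (np.float64(-0.10883595154655351), np.float64(0.5788199496927418)), (np.float64(-0.18083595154655352), np.float64(0.5788199496927418))]
[-0.   -0.02  0.  ]
```

View pics/top1.png

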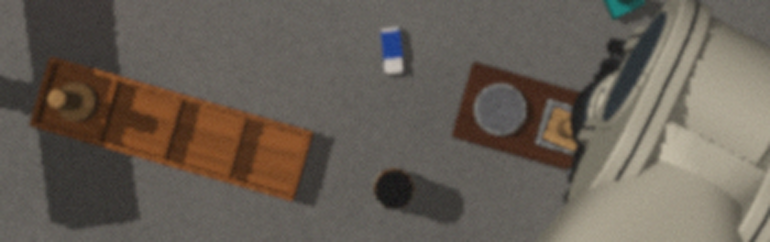

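The top crop shows the round stamp standing in bay 1 at (77,101), with the jar undisturbed at (393,188). Next is the square stamp.

>>> arm_command(plan="0 0 1 0 0 0 -1;0 0 1 0 0 0 -1;0 0 1 0 0 0 -1;0 0 1 0 0 0 -1;0 0 0.6 0 0 0 -1;0 0 0.35 0 0 0 -1;0 0 0 0 0 0 0;0 0 0 0 0 0 0;0 0 0 0 0 0 0.4;0 0 0 0 0 0 0.4;0 0 0 0 0 0 1;0 0 0 0 0 0 1;0 0 0 0 0 0 1;0 0 0 0 0 0 1")

```text
t: 18.0
eef_pos: [0.5478, -0.1892, 0.0704]
eef_rot: [[0.267, 0.964, 0.001], [0.964, -0.267, -0.0], [-0.0, 0.001, -1.0]]
force: [-1.2, 0.8, 5.8]
finger_gap: 0.0193
gripper_force: 29.3
```

>>> arm_command(plan="0 0 -0.4 0 0 0 1;0 0 -1 0 0 0 1;0 0 -1 0 0 0 1;0 0 -1 0 0 0 1;0 0 -1 0 0 0 1;0 0 -0.6 0 0 0 1;0.5 -0.13 0 0 0 0 1;1 -0.27 0 0 0 0 1;1 -0.27 0 0 0 0 1;1 -0.27 0 0 0 0 1;1 -0.27 0 0 0 0 1;1 -0.27 0 0 0 0 1;1 -0.27 0 0 0 0 1;1 -0.27 0 0 0 0 1;1 -0.27 0 0 0 0 1;1 -0.27 0 0 0 0 1;1 -0.27 0 0 0 0 1;1 -0.27 0 0 0 0 1;1 -0.27 0 0 0 0 1")

```text
t: 20.38
eef_pos: [0.5487, 0.136, 0.1937]
eef_rot: [[0.266, 0.964, -0.002], [0.964, -0.266, -0.0], [-0.001, -0.002, -1.0]]
force: [0.9, 0.5, -1.2]
finger_gap: 0.019
gripper_force: 29.4
```

>>> arm_command(plan="1 -0.27 0 0 0 0 1;1 -0.27 0 0 0 0 1;1 -0.27 0 0 0 0 1;1 -0.27 0 0 0 0 1;1 -0.27 0 0 0 0 1;0.1 0 0 0 0 0 1;0 0 0 0 0 0 1;0 0 0 0 0 0 1")

```text
t: 21.38
eef_pos: [0.551, 0.2658, 0.1948]
eef_rot: [[0.267, 0.964, -0.001], [0.964, -0.267, -0.0], [-0.0, -0.0, -1.0]]
force: [0.1, 0.6, -1.0]
finger_gap: 0.0193
gripper_force: 29.4
```

```bash
python3 - <<'E'
from h import *
o=observe();print(o["t"],o["eef_pos"],o["finger_gap"],go(BAY[1]))
cv2.imwrite("pics/w2.png",snapshot("wrist")[:,:,::-1])
E
```

```text
21.375 [0.55104175 0.26576666 0.19475348] 0.019302239520554557 [ 0.05 -0.   -0.  ]
```

View pics/w2.png

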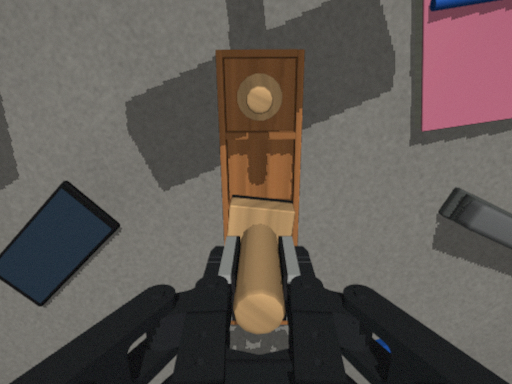

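The round stamp stands centred in bay 1 (260,98), and the square one is held upright over bay 2. Placing it, then going to the cross.

>>> arm_command(plan="0.05 0 1 0 0 0 1;0 0 1 0 0 0 1;0 0 1 0 0 0 1;0 0 1 0 0 0 1;0 0 1 0 0 0 1;0 0 0.35 0 0 0 1;0 0 0.15 0 0 0 1;0 0 0.05 0 0 0 1;0 0 0 0 0 0 1;0 0 0 0 0 0 1")

```text
t: 22.68
eef_pos: [0.5518, 0.2677, 0.0568]
eef_rot: [[0.267, 0.964, 0.001], [0.964, -0.267, 0.0], [0.001, 0.001, -1.0]]
force: [-0.0, 0.3, -0.2]
finger_gap: 0.019
gripper_force: 29.4
```

>>> arm_command(plan="0 0 0 0 0 0 0.5;0 0 0 0 0 0 0.5;0 0 0 0 0 0 0;0 0 0 0 0 0 -1;0 0 0 0 0 0 -1;0 0 0 0 0 0 -1;0 0 -0.5 0 0 0 -1;0 0 -1 0 0 0 -1;0 0 -1 0 0 0 -1;0 0 -1 0 0 0 -1;0 0 -1 0 0 0 -1;0 0 -1 0 0 0 -1;0 0 0 0 0 0 -1")

```text
t: 24.3
eef_pos: [0.5524, 0.2679, 0.1966]
eef_rot: [[0.267, 0.964, 0.004], [0.964, -0.267, 0.001], [0.003, 0.004, -1.0]]
force: [0.0, -0.3, -0.1]
finger_gap: 0.0854
gripper_force: 0.0
```

>>> arm_command(plan="-1 0.24 0 0 0 0 -1;-1 0.24 0 0 0 0 -1;-1 0.24 0 0 0 0 -1;-1 0.24 0 0 0 0 -1;-1 0.24 0 0 0 0 -1;-1 0.24 0 0 0 0 -1;-1 0.24 0 0 0 0 -1;-1 0.24 0 0 0 0 -1;-1 0.24 0 0 0 0 -1;-1 0.24 0 0 0 0 -1;-1 0.24 0 0 0 0 -1;-1 0.24 0 0 0 0 -1;-1 0.24 0 0 0 0 -1;-1 0.24 0 0 0 0 -1;-1 0.24 0 0 0 0 -1;-1 0.24 0 0 0 0 -1;-1 0.24 0 0 0 0 -1;-1 0.24 0 0 0 0 -1;-1 0.24 0 0 0 0 -1;-1 0.24 0 0 0 0 -1")

```text
t: 26.8
eef_pos: [0.5335, -0.247, 0.1932]
eef_rot: [[0.267, 0.964, -0.001], [0.964, -0.267, 0.001], [0.0, -0.001, -1.0]]
force: [0.4, 0.9, 1.2]
finger_gap: 0.0855
gripper_force: 0.0
```

>>> arm_command(plan="-0.55 0 0 0 0 0 -1;0 0 0 0 0 0 -1;0 0 0 0 0 0 -1")

```text
t: 27.18
eef_pos: [0.5301, -0.2588, 0.1937]
eef_rot: [[0.266, 0.964, -0.0], [0.964, -0.266, 0.0], [0.0, -0.0, -1.0]]
force: [0.2, -0.0, -0.2]
finger_gap: 0.0852
gripper_force: 0.0
```

```bash
python3 - <<'E'
from h import *
o=observe();print(o["t"],o["eef_pos"],o["finger_gap"],go([.5305,-.2605]))
cv2.imwrite("pics/w3.png",snapshot("wrist")[:,:,::-1])
E
```

```text
27.175 [ 0.53014267 -0.25877994  0.19373688] 0.08518417078546214 [-0.06  0.03 -0.  ]
```

View pics/w3.png

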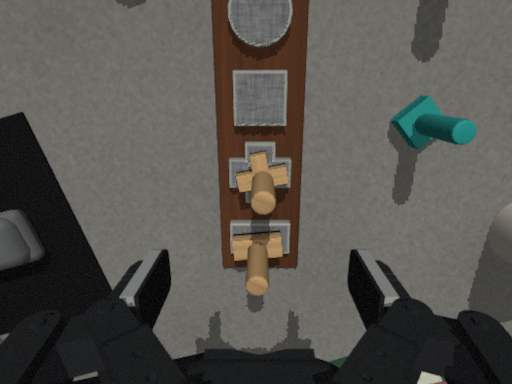

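The round and square pads are now empty. The cross handle is at (263,201) and the oblong's at (258,284), both well between the fingers. Picking the cross.

>>> arm_command(plan="-0.06 0.05 1 0 0 0 -1;0 0 1 0 0 0 -1;0 0 1 0 0 0 -1;0 0 1 0 0 0 -1;0 0 0.6 0 0 0 -1;0 0 0.35 0 0 0 -1;0 0 0 0 0 0 0;0 0 0 0 0 0 0;0 0 0 0 0 0 0.4;0 0 0 0 0 0 0.4;0 0 0 0 0 0 1;0 0 0 0 0 0 1;0 0 0 0 0 0 1;0 0 0 0 0 0 1")

```text
t: 28.98
eef_pos: [0.5312, -0.2615, 0.0704]
eef_rot: [[0.267, 0.964, 0.0], [0.964, -0.267, -0.0], [-0.0, 0.001, -1.0]]
force: [-1.6, 0.1, 5.6]
finger_gap: 0.0191
gripper_force: 29.2
```

>>> arm_command(plan="0 0 -0.4 0 0 0 1;0 0 -1 0 0 0 1;0 0 -1 0 0 0 1;0 0 -1 0 0 0 1;0 0 -1 0 0 0 1;0 0 -0.6 0 0 0 1;0.5 -0.14 0 0 0 0 1;1 -0.27 0 0 0 0 1;1 -0.27 0 0 0 0 1;1 -0.27 0 0 0 0 1;1 -0.27 0 0 0 0 1;1 -0.27 0 0 0 0 1;1 -0.27 0 0 0 0 1;1 -0.27 0 0 0 0 1;1 -0.27 0 0 0 0 1;1 -0.27 0 0 0 0 1;1 -0.27 0 0 0 0 1;1 -0.27 0 0 0 0 1;1 -0.27 0 0 0 0 1")

```text
t: 31.35
eef_pos: [0.5319, 0.064, 0.1938]
eef_rot: [[0.266, 0.964, -0.002], [0.964, -0.266, 0.0], [-0.0, -0.002, -1.0]]
force: [0.0, -0.4, -0.0]
finger_gap: 0.0191
gripper_force: 29.3
```

>>> arm_command(plan="1 -0.27 0 0 0 0 1;1 -0.27 0 0 0 0 1;1 -0.27 0 0 0 0 1;1 -0.27 0 0 0 0 1;1 -0.27 0 0 0 0 1;0.17 -0.06 0 0 0 0 1;0 0 0 0 0 0 1;0 0 0 0 0 0 1")

```text
t: 32.35
eef_pos: [0.5332, 0.1958, 0.1948]
eef_rot: [[0.267, 0.964, -0.0], [0.964, -0.267, -0.0], [-0.0, -0.0, -1.0]]
force: [0.4, -0.0, 0.9]
finger_gap: 0.0192
gripper_force: 29.4
```

```bash
python3 - <<'E'
from h import *
o=observe();print(o["t"],o["eef_pos"],o["finger_gap"],go(BAY[2]))
cv2.imwrite("pics/w4.png",snapshot("wrist")[:,:,::-1])
E
```

```text
32.35 [0.5332032  0.19576665 0.19479514] 0.01921356676910355 [ 0.06 -0.06  0.  ]
```

View pics/w4.png

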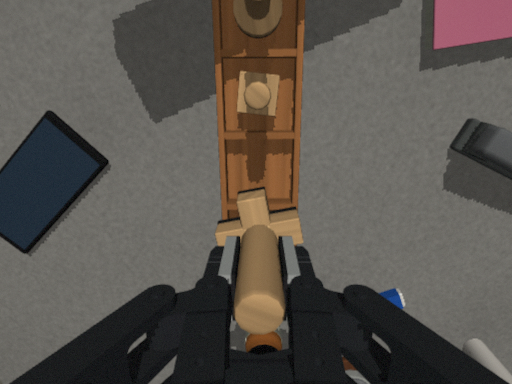

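The round and square stamps stand in bays 1 and 2. The cross is held upright over bay 3, turned about 8°, which still fits. Placing it, then going to the oblong.

>>> arm_command(plan="0.05 -0.05 1 0 0 0 1;0 0 1 0 0 0 1;0 0 1 0 0 0 1;0 0 1 0 0 0 1;0 0 1 0 0 0 1;0 0 0.35 0 0 0 1;0 0 0.15 0 0 0 1;0 0 0.05 0 0 0 1;0 0 0 0 0 0 1;0 0 0 0 0 0 1")

```text
t: 33.65
eef_pos: [0.5328, 0.198, 0.0568]
eef_rot: [[0.266, 0.964, 0.001], [0.964, -0.266, 0.0], [0.0, 0.001, -1.0]]
force: [0.3, -0.3, -0.1]
finger_gap: 0.0191
gripper_force: 29.4
```

>>> arm_command(plan="0 0 0 0 0 0 0.5;0 0 0 0 0 0 0.5;0 0 0 0 0 0 0;0 0 0 0 0 0 -1;0 0 0 0 0 0 -1;0 0 0 0 0 0 -1;0 0 -0.5 0 0 0 -1;0 0 -1 0 0 0 -1;0 0 -1 0 0 0 -1;0 0 -1 0 0 0 -1;0 0 -1 0 0 0 -1;0 0 -1 0 0 0 -1;0 0 0 0 0 0 -1")

```text
t: 35.28
eef_pos: [0.5333, 0.1981, 0.1965]
eef_rot: [[0.266, 0.964, 0.004], [0.964, -0.266, 0.001], [0.002, 0.004, -1.0]]
force: [1.0, -0.1, -0.2]
finger_gap: 0.0852
gripper_force: 0.0
```

>>> arm_command(plan="-1 0.23 0 0 0 0 -1;-1 0.23 0 0 0 0 -1;-1 0.23 0 0 0 0 -1;-1 0.23 0 0 0 0 -1;-1 0.23 0 0 0 0 -1;-1 0.23 0 0 0 0 -1;-1 0.23 0 0 0 0 -1;-1 0.23 0 0 0 0 -1;-1 0.23 0 0 0 0 -1;-1 0.23 0 0 0 0 -1;-1 0.23 0 0 0 0 -1;-1 0.23 0 0 0 0 -1;-1 0.23 0 0 0 0 -1;-1 0.23 0 0 0 0 -1;-1 0.23 0 0 0 0 -1;-1 0.23 0 0 0 0 -1;-1 0.23 0 0 0 0 -1;-1 0.23 0 0 0 0 -1;-1 0.23 0 0 0 0 -1;-1 0.23 0 0 0 0 -1")

```text
t: 37.78
eef_pos: [0.5099, -0.3158, 0.1936]
eef_rot: [[0.266, 0.964, -0.0], [0.964, -0.266, 0.0], [0.0, -0.0, -1.0]]
force: [0.1, 1.1, 0.4]
finger_gap: 0.0855
gripper_force: 0.0
```

>>> arm_command(plan="-0.56 0.08 0 0 0 0 -1;0 0 0 0 0 0 -1;0 0 0 0 0 0 -1")

```text
t: 38.15
eef_pos: [0.5082, -0.3282, 0.1938]
eef_rot: [[0.266, 0.964, -0.0], [0.964, -0.266, 0.0], [0.0, -0.0, -1.0]]
force: [0.2, 0.4, -0.3]
finger_gap: 0.0852
gripper_force: 0.0
```

```bash
python3 - <<'E'
from h import *
o=observe();print(o["t"],o["eef_pos"],o["finger_gap"],go([.508,-.329]))
cv2.imwrite("pics/w5.png",snapshot("wrist")[:,:,::-1])
E
```

```text
38.15 [ 0.50824763 -0.32815158  0.19379048] 0.08520623361813456 [-0.04 -0.   -0.  ]
```

View pics/w5.png

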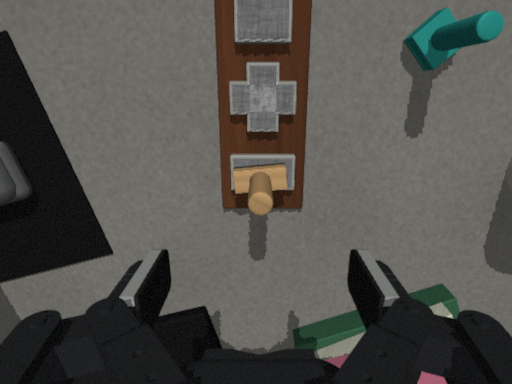

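The cross pad is empty and the oblong handle is at (261,203), centred between the fingers. Picking it.

>>> arm_command(plan="-0.04 0 1 0 0 0 -1;0 0 1 0 0 0 -1;0 0 1 0 0 0 -1;0 0 1 0 0 0 -1;0 0 0.6 0 0 0 -1;0 0 0.35 0 0 0 -1;0 0 0 0 0 0 0;0 0 0 0 0 0 0;0 0 0 0 0 0 0.4;0 0 0 0 0 0 0.4;0 0 0 0 0 0 1;0 0 0 0 0 0 1;0 0 0 0 0 0 1;0 0 0 0 0 0 1")

```text
t: 39.95
eef_pos: [0.5081, -0.3298, 0.0703]
eef_rot: [[0.267, 0.964, 0.0], [0.964, -0.267, -0.0], [-0.0, 0.001, -1.0]]
force: [-0.8, -0.4, 5.9]
finger_gap: 0.0191
gripper_force: 29.7
```

>>> arm_command(plan="0 0 -0.4 0 0 0 1;0 0 -1 0 0 0 1;0 0 -1 0 0 0 1;0 0 -1 0 0 0 1;0 0 -1 0 0 0 1;0 0 -0.6 0 0 0 1;0.5 -0.13 0 0 0 0 1;1 -0.27 0 0 0 0 1;1 -0.27 0 0 0 0 1;1 -0.27 0 0 0 0 1;1 -0.27 0 0 0 0 1;1 -0.27 0 0 0 0 1;1 -0.27 0 0 0 0 1;1 -0.27 0 0 0 0 1;1 -0.27 0 0 0 0 1;1 -0.27 0 0 0 0 1;1 -0.27 0 0 0 0 1;1 -0.27 0 0 0 0 1;1 -0.27 0 0 0 0 1")

```text
t: 42.32
eef_pos: [0.5089, -0.0035, 0.1946]
eef_rot: [[0.265, 0.964, -0.001], [0.964, -0.265, 0.0], [0.0, -0.001, -1.0]]
force: [0.1, 1.3, -1.1]
finger_gap: 0.0192
gripper_force: 29.4
```

>>> arm_command(plan="1 -0.27 0 0 0 0 1;1 -0.27 0 0 0 0 1;1 -0.27 0 0 0 0 1;1 -0.27 0 0 0 0 1;1 -0.26 0 0 0 0 1;0.2 0 0 0 0 0 1;0 0 0 0 0 0 1;0 0 0 0 0 0 1")

```text
t: 43.32
eef_pos: [0.5122, 0.1279, 0.1949]
eef_rot: [[0.267, 0.964, -0.0], [0.964, -0.267, -0.0], [-0.0, -0.0, -1.0]]
force: [0.4, -0.7, -1.1]
finger_gap: 0.0186
gripper_force: 29.4
```

```bash
python3 - <<'E'
from h import *
o=observe();print(o["t"],o["eef_pos"],o["finger_gap"],go(BAY[3]))
cv2.imwrite("pics/w6.png",snapshot("wrist")[:,:,::-1])
E
```

```text
43.325 [0.51218711 0.12786092 0.19493649] 0.018573455385507066 [ 0.02  0.03 -0.  ]
```

View pics/w6.png

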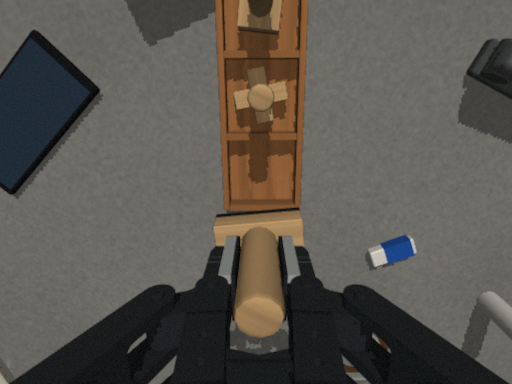

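The cross stands in bay 3 (261,97). The oblong is upright and aligned over bay 4, so I'll place it and back away.

>>> arm_command(plan="0.02 0.03 1 0 0 0 1;0 0 1 0 0 0 1;0 0 1 0 0 0 1;0 0 1 0 0 0 1;0 0 1 0 0 0 1;0 0 0.35 0 0 0 1;0 0 0.15 0 0 0 1;0 0 0.05 0 0 0 1;0 0 0 0 0 0 1;0 0 0 0 0 0 1")

```text
t: 44.62
eef_pos: [0.5136, 0.1286, 0.0568]
eef_rot: [[0.266, 0.964, 0.001], [0.964, -0.266, 0.0], [0.0, 0.001, -1.0]]
force: [0.6, 0.3, -0.2]
finger_gap: 0.0194
gripper_force: 29.4
```

>>> arm_command(plan="0 0 0 0 0 0 0.5;0 0 0 0 0 0 0.5;0 0 0 0 0 0 0;0 0 0 0 0 0 -1;0 0 0 0 0 0 -1;0 0 0 0 0 0 -1;0 0 -0.5 0 0 0 -1;0 0 -1 0 0 0 -1;0 0 -1 0 0 0 -1;0 0 -1 0 0 0 -1;0 0 -1 0 0 0 -1;0 0 -1 0 0 0 -1;0 0 0 0 0 0 -1")

```text
t: 46.25
eef_pos: [0.5142, 0.1286, 0.1963]
eef_rot: [[0.266, 0.964, 0.004], [0.964, -0.266, 0.0], [0.001, 0.004, -1.0]]
force: [0.9, 0.9, -0.4]
finger_gap: 0.0856
gripper_force: 0.0
```

>>> arm_command(plan="-1 0 -0.5 0 0 0 -1;-1 0 -0.5 0 0 0 -1;-1 0 0 0 0 0 -1;-1 0 0 0 0 0 -1;-1 0 0 0 0 0 -1;-1 0 0 0 0 0 -1;-1 0 0 0 0 0 -1;-1 0 0 0 0 0 -1;-1 0 0 0 0 0 -1;-1 0 0 0 0 0 -1;-1 0 0 0 0 0 -1;-1 0 0 0 0 0 -1;0 0 0 0 0 0 -1;0 0 0 0 0 0 -1")

```text
t: 48.0
eef_pos: [0.4332, -0.1602, 0.2186]
eef_rot: [[0.267, 0.964, -0.0], [0.964, -0.267, 0.001], [0.0, -0.001, -1.0]]
force: [-0.4, 0.4, 0.6]
finger_gap: 0.0854
gripper_force: 0.0
```

```bash
python3 - <<'E'
from h import *
o=observe();print(o["t"],o["eef_pos"],o["finger_gap"])
for i,b in enumerate(BAY): print(((proj("top",[[*b,.086]])[0]-[80,140])*3).round(0))
print((proj("top",[[.4808,-.008,.06]])[0]-[80,140])*3)
cv2.imwrite("pics/top2.png",cv2.resize(snapshot("top")[140:250,80:340,::-1],None,fx=3,fy=3,interpolation=cv2.INTER_CUBIC))
E
```

```text
48.0 [ 0.43321568 -0.16022064  0.21855769] 0.08536860883636199
[ 75. 132.]
[168. 159.]
[261. 186.]
[354. 213.]
[536.96724742 258.03154179]
```

View pics/top2.png

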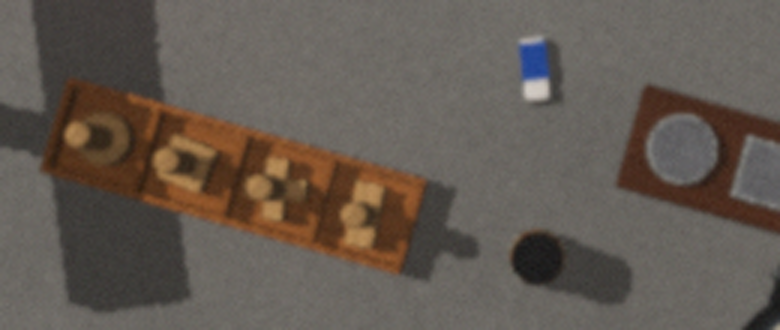

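The four handle tops are at (78,134), (169,160), (262,187) and (356,213), within 1 mm or so of where a centred stamp's would appear. The jar hasn't moved, so I'm handing the job in.

```bash
python3 -c "
from plant import *
print(job_done())"
```

```text
the job is handed in; nothing more can be done
None
```

All four stamps stand upright and centred in the rack in their original order (round, square, cross, oblong), the ink jar is where it was, and the job was handed in at about 48 s; no verdict was returned.

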